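Set out the priming place in the art workshop

TASK

Set out the priming place, with left and right as seen from the robot. Stand the white tub on the bare table just left of the white painting panel, level with the middle of that side and with a gap of at most 3 cm, and lay the blue tape roll flat and centred on top of the tub. In the red tray, stand the yellow jar at the left end and the green jar at the right end, and lay the brush between them across the tray's width, near its own middle, so that it rests on both long rims; leave the purple jar where it is.

Things in the scene. Friction and masses are not known exactly. Their poses are not given: they have to be found in the camera images.
- panel: painting panel, plywood with a white face, fixed flat on the table: 110 (its x) x 150 (its y) x 10 mm high. Origin: centre of its underside. Its x axis points away from the robot and its y axis to the robot's left, both turned by up to 0.2 rad; its left edge is the face at y = +75 mm.
- tray: low open red plastic tray, fixed on the table: outside 90 (its x) x 220 (its y) x 25 mm high, walls and floor 5 mm thick. Origin: centre of its underside. Its x axis points away from the robot, its y axis to the robot's left (turned by up to 0.2 rad), so its left end is at y = +110 mm; the two long rims are at x = -45 and +45 mm.
- tub: white closed tub with a flat top, round, 64 mm in diameter, 60 mm tall, about 0.18 kg. Origin: centre of its underside; z up.
- tape: roll of blue masking tape lying flat: ring 60 mm outside diameter, 40 mm hole, 24 mm high, about 0.06 kg. Origin: centre of its underside; z up.
- jar_yellow: yellow jar, 44 mm in diameter, 60 mm tall, straight-sided, coloured body and flat lid, pale paper band round the body, about 0.11 kg. Origin: centre of its underside; z up.
- jar_green: green jar, 44 mm in diameter, 60 mm tall, straight-sided, coloured body and flat lid, pale paper band round the body, about 0.11 kg. Origin: centre of its underside; z up.
- jar_purple: purple jar, 44 mm in diameter, 60 mm tall, straight-sided, coloured body and flat lid, pale paper band round the body, about 0.11 kg. Origin: centre of its underside; z up. Not needed: it must stay where it is.
- brush: flat paint brush lying on the table, 130 mm long along its x axis, 12 mm thick: dark wooden handle 14 mm wide from x = -65 to +21 mm, steel ferrule 22 mm wide to x = +43 mm, pale bristle block (rigid, 22 mm wide) to x = +65 mm. Origin: middle of its length, on the underside, where the handle can be gripped across its 14 mm width; about 0.04 kg, balanced within 10 mm of the origin.
Things that resemble listed ones, but are neither listed nor needed, are in the scene too. Of the things that look like the jar_yellow, the middle-sized one is meant.

How it is judged:
At the end, for the whole second after the job is handed in: Tub upright left of panel: centre 105-143 mm from panel's centre along y, within 28 mm in x. Tape flat on it within 14 mm. Jars upright on tray floor, over 50 mm left/right of its middle. Brush level on both rims, within 28 mm (y), 18 mm (x), 0.35 rad. Purple jar moved under 20 mm. All at rest (y of tub in the frame of panel between 0.105 and 0.143 m and x of tub in the frame of panel between -0.028 and 0.028 m and height (world z) of tub below 0.005 m and angle between each of tub, jar_yellow, jar_green's own z axis and vertical below 0.08 rad and horizontal distance between tape and tub below 0.014 m and z of tape in the frame of tub between 0.055 and 0.066 m and (angle between tape's own z axis and vertical below 0.1 rad or angle between tape's own z axis and vertical above 3.04 rad) and y of jar_yellow in the frame of tray between 0.05 and 0.09 m and x of jar_yellow in the frame of tray between -0.024 and 0.024 m and z of each of jar_yellow, jar_green in the frame of tray below 0.01 m and y of jar_green in the frame of tray between -0.09 and -0.05 m and x of jar_green in the frame of tray between -0.024 and 0.024 m and y of brush in the frame of tray between -0.028 and 0.028 m and x of brush in the frame of tray between -0.018 and 0.018 m and z of brush in the frame of tray between 0.02 and 0.032 m and angle between the x axis of brush and the x axis of tray, either way round below 0.35 rad and angle between the z axis of brush and the z axis of tray, either way round below 0.12 rad and distance of jar_purple from where it was at the start of the episode below 0.02 m and angle between jar_purple's own z axis and vertical below 0.1 rad and linear speed of each of tub, tape, jar_yellow, jar_green, jar_purple, brush below 0.02 m/s); the robot touches nothing.
It fails at once if the purple jar is pushed more than 3 cm or tipped (distance of jar_purple from where it was at the start of the episode above 0.03 m or angle between jar_purple's own z axis and vertical above 0.5 rad).
It also fails if it takes over 115 s, if anything falls off the work surface, if the arm or the gripper's body presses on something with over 40 N, if the wrist force passes 120 N, or if a joint passes its speed limit or range.

ROBOT

A 6-joint arm with a two-finger parallel gripper is mounted at the origin on the work surface. World frame = base frame: x ahead of the robot, y to its left, z up, the work surface at z = 0. Lengths are in m, angles in rad, forces in N, time in s.
With the tool pointing down it reaches from about 0.3 to 0.875 m from the base axis. Payload 6.4 kg.
Tool frame: the origin (TCP) lies midway between the tips of the shut fingers; the grasp point (between the pads) lies ctrl.grip_depth behind it (ctrl.grip_depth is the distance from the TCP to the grasp point, in m); x points along the fingers, y is the direction in which the jaws open and shut, and the axes are right-handed (so a half turn about x gives the same grasp; the last joint's range is limited). The gripper opens to 85 mm and grips with 20 to 120 N. Pads are 22 mm wide; open, the fingers measure 114 mm over their backs; the gripper's body (76 mm by 85 mm) begins 54 mm behind the grasp point. The pads swing forward as they close: fully open they stand 13 mm farther back than shut.
Start: joints at [-1.345, 0.181, 1.607, -0, 1.354, -0.206], TCP at [0.241, -0.522, 0.231] pointing down, gripper open.
Joint ranges: [-2.99, 2.99], [-0.89, 2.07], [0.3, 2.58], [-1.14, 4.28], [0, 2.63], [-3.12, 3.12]. Speed limits (rad/s): [2.57, 2.57, 3.01, 3.14, 3.14, 3.14].

INTERFACE

Orientations are given as a unit quaternion [w, x, y, z].
In Python, from bench import ctrl gives the robot as it stands.
- The arm moves only by the shell command python3 -m creep 'ROWS'. ROWS is text: rows parted by semicolons, each of 7 numbers parted by spaces: the opening, from 0 (shut) to 1 (fully open), then the shift along the tool's x, y, z in cm, then the turn, a rotation vector about the tool's x, y, z in rad. In form: claw x y z ax ay az; .... A call has 1 to 10 rows; each row shifts and turns the pose as measured when the row begins, along the tool's axes as they then stand; what a row does not reach is not made up. A row lasts 1/8 s, in which the tool goes at most 62.5 mm and 10.7 degrees, less where a joint would pass 70% of its speed; a pose out of reach is approached as far as the arm can. A call with a gripper value outside its range is refused whole. The fingers move at their own pace and stop on an object; the grip force is fixed at half the most. Time passes only in rows, so rows that do not move let the fingers close. It gives the time, the measured TCP pose, the force and the opening at its end, in the units of the state.
- ctrl.get_obs(): the state, without advancing time (a new reading comes with each control period).
- ctrl.camera(name): name is "scene" or "top" or "wrist"; returns (picture, depth): 384x512x3 uint8, blue, green, red; 384x512 float32, m along the optical axis (not along the pixel's ray), 0 where there is no reading.
- ctrl.calibration(name): a dict with "mtx" (3x3 intrinsics, pixels), "R" (3x3) and "t" (3): a world point X has camera coordinates R X + t; the wrist camera has in their place "tool_from_camera" (4x4, takes a point from camera to tool coordinates, whose origin is the TCP and whose axes are the tool frame's). Camera axes: x right, y down, z forward; pixel columns grow to the right and rows downward; lengths in m; the calibration is good to about 2 mm. A picture is of the moment at which its call begins: read the wrist's pose just before it. calibration takes no time and is no camera call.
- ctrl.hand_in(): hands the job in, once; it reports no verdict.
Trained networks look in the newest picture that a camera, given by its name, has taken for a name from the list of things; names that differ only in an ending like _2 or _b are one class to them, and where a whole thing is asked for, a point or a joint stands for the part that bears it (a point fixed in the world has none). Each returns a list of dicts, best first, with "confidence" (0 to 1); they miss things now and then, are a little off and sometimes report something else, mostly with a low value. They report only what shows in the picture. A call takes as long as a camera call. They do not tell look-alikes from the thing itself.
- ctrl.find_in(query, camera): "rect" ([left, top, right, bottom] in pixels, round what is visible of it).
The state is a dict: "time_s": time; "q": joint angles; "dq": joint speeds; "joint_efforts": joint torques, N m; "eef_pos": TCP position; "eef_rot": TCP orientation; "wrist_force": force on the tool from outside, world axes, zero at the start; "torque": the same for the moment, N m; "opening": opening from 0.0 (shut) to 1.0 (fully open).
Only numpy, scipy, OpenCV 4.12 (cv2) and the standard library are available. Lean on these libraries where they do the work, as an engineer would, in place of code of your own. Each camera call takes 0.05 s, during which the arm holds its last target.

## Working session

There is one attempt and no reset: what is moved stays moved. The work goes in short steps, Python scripts to look and compute and a shell command to move; the robot and the scene stay as the last step left them, time stands still between calls to the robot, and variables do not carry over. Pictures are saved under pics/ and viewed, and the job is handed in when it is done.

```bash
ls; mkdir -p pics; python3 - <<'E'
from bench import ctrl
import cv2,numpy as np
print(ctrl.get_obs(), ctrl.grip_depth)
for n in("scene","top"):
    p,d=ctrl.camera(n);cv2.imwrite(f"pics/{n}0.png",p);np.save(f"/tmp/{n}0.npy",d)
    c=ctrl.calibration(n);print(n,c)
    for q in("panel","tray","tub","tape","jar_yellow","jar_green","jar_purple","brush"):
        print(q,[(np.round(r["rect"]).astype(int).tolist(),round(r["confidence"],2)) for r in ctrl.find_in(q,n)])
print(ctrl.calibration("wrist"))
E
```

```text
pics
{'time_s': 0.0, 'q': array([-1.34530803e+00,  1.81542339e-01,  1.60799054e+00,  1.69992303e-05,
        1.35376315e+00, -2.06286682e-01]), 'dq': array([ 9.30021462e-04,  2.68992915e-04, -1.98078930e-03,  9.09679924e-04,
        2.26552092e-03,  9.48994676e-05]), 'joint_efforts': array([ 1.57220635e-03, -4.44871330e+01, -3.51331758e+01, -8.70009626e-05,
        9.17992234e-03, -3.47276136e-05]), 'eef_pos': array([ 0.24053443, -0.52168713,  0.23039184]), 'eef_rot': array([ 0.15086887,  0.69069259,  0.1520734 , -0.69069242]), 'wrist_force': array([ 0.49960916, -0.35463058,  0.07698831]), 'torque': array([ 0.00498329, -0.03518708,  0.01095548]), 'opening': 0.9961872168361047} 0.0187
scene {'mtx': array([[472.53071643,   0.        , 254.52210708],
       [  0.        , 472.53071643, 191.00139553],
       [  0.        ,   0.        ,   1.        ]]), 'R': array([[ 0.4075024 ,  0.91319052, -0.00498662],
       [ 0.64246192, -0.29056451, -0.70909445],
       [-0.64898727,  0.28575398, -0.70509587]]), 't': array([-0.24174097, -0.28652703,  1.72595981])}
panel [([160, 222, 223, 270], 0.72
[... 947 characters left out ...]
122, 214, 149, 233], 0.72), ([76, 181, 122, 211], 0.7)]
jar_green [([346, 217, 370, 235], 0.91)]
jar_purple [([396, 223, 428, 244], 0.72)]
brush [([179, 203, 191, 256], 0.82)]
{'mtx': array([[297.97010893,   0.        , 255.75652079],
       [  0.        , 297.97010893, 196.35395427],
       [  0.        ,   0.        ,   1.        ]]), 'tool_from_camera': array([[ 2.92113405e-04, -2.67122027e-01,  9.63662668e-01,
        -1.42063520e-01],
       [ 9.99999890e-01, -2.76784684e-04, -3.79851446e-04,
        -5.33295892e-04],
       [ 3.68193755e-04,  9.63662672e-01,  2.67121916e-01,
        -6.84197542e-02],
       [ 0.00000000e+00,  0.00000000e+00,  0.00000000e+00,
         1.00000000e+00]])}
```

View pics/scene0.png

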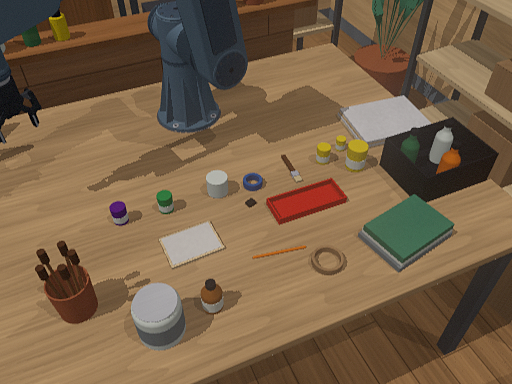

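View pics/top0.png

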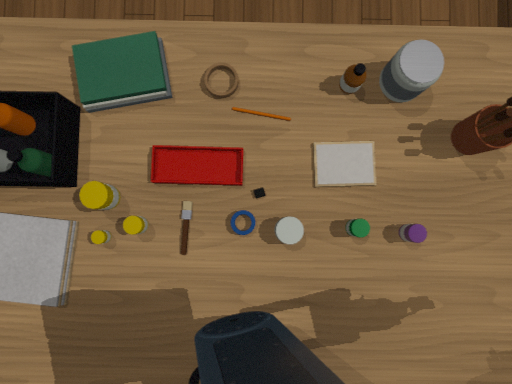

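The scene shows the robot at the back, with left (+y) at the right of the picture. The top view has left (+y) at image left. In it:
- Panel at (345,164), tray at (198,165), tub at (290,231).
- Tape at (243,223), brush at (186,228), green jar at (359,228), purple jar at (414,233).
- Three yellow jars: small at (99,238), middle at (134,226), large at (97,196).

Next I'll work out metric poses.

```bash
cat > h.py <<'E'
from bench import ctrl
import cv2,numpy as np
def cloud(p,d,c,pose=None):
    K=c["mtx"];v,u=np.mgrid[:384,:512]
    X=np.stack([(u-K[0,2])/K[0,0]*d,(v-K[1,2])/K[1,1]*d,d],-1)
    if pose is None: return (X-c["t"])@c["R"]
    return X
def boxpts(P,d,rect,m=4):
    l,t,r,b=[int(round(x)) for x in rect];l-=m;t-=m;r+=m;b+=m
    return P[t:b,l:r].reshape(-1,3)[d[t:b,l:r].ravel()>0]
E
cat > m.py <<'E'
from h import *
import sys
def meas(n="top",tag="x"):
    p,d=ctrl.camera(n);cv2.imwrite(f"pics/{n}{tag}.png",p)
    P=cloud(p,d,ctrl.calibration(n))
    return p,d,P
def mask_circle(P,sel):
    pts=P[sel];(c,r)=cv2.minEnclosingCircle(pts[:,:2].astype(np.float32));
    return np.round(pts[:,:2].mean(0),4),np.round(c,4),round(r,4),np.round(np.median(pts[:,2]),4),len(pts)
E
python3 - <<'E'
from h import *
from m import *
p=cv2.imread("pics/top0.png");d=np.load("/tmp/top0.npy");P=cloud(p,d,ctrl.calibration("top"))
R=dict(tub=[278,219,302,246],tape=[229,209,256,237],yel=[122,214,149,236],yS=[86,230,112,245],yL=[76,181,122,211],green=[346,217,370,238],purple=[400,223,428,244],brush=[179,203,191,256],panel=[314,141,376,187],tray=[152,145,244,185],black=[252,186,266,199])
for k,(l,t,r,b) in R.items():
    m=np.zeros(d.shape,bool);m[t-3:b+3,l-3:r+3]=1;m&=d>0
    z=P[...,2]; zt=np.percentile(z[m],97)
    s=m&(z>zt-.006); 
    if k in("brush","panel"): s=m&(z>.005)
    if k=="tray": s=m&(z>.015)
    if k=="black": s=m&(p.max(-1)<60)
    print(k,round(zt,4),mask_circle(P,s) if s.sum()>3 else 0)
    if k in("brush","panel","tray","black"):
        q=cv2.minAreaRect(P[s][:,:2].astype(np.float32)*1000);print("   rect",np.round(q[0],1),np.round(q[1],1),round(q[2],2),np.round(cv2.boxPoints(q)).tolist())
E
python3 -c "
import cv2;p=cv2.imread('pics/top0.png')[130:270,60:440];cv2.imwrite('pics/c0.png',cv2.resize(p,None,fx=2.1,fy=2.1,interpolation=2))"
```

```text
tub 0.0621 (array([ 0.4218, -0.0461]), array([ 0.422 , -0.0465]), 0.0318, np.float64(0.0599), 595)
tape 0.0255 (array([0.4381, 0.0624]), array([0.4381, 0.0621]), 0.0298, np.float64(0.0237), 274)
yel 0.0617 (array([0.4289, 0.3126]), array([0.4288, 0.3131]), 0.0221, np.float64(0.0598), 289)
yS 0.0462 (array([0.3992, 0.3958]), array([0.3991, 0.3959]), 0.0165, np.float64(0.0442), 157)
yL 0.088 (array([0.4944, 0.3924]), array([0.4946, 0.3932]), 0.0315, np.float64(0.0861), 633)
green 0.0617 (array([ 0.43 , -0.209]), array([ 0.4294, -0.2098]), 0.0223, np.float64(0.0598), 279)
purple 0.0617 (array([ 0.4192, -0.3394]), array([ 0.4201, -0.3406]), 0.0225, np.float64(0.0598), 286)
brush 0.0134 (array([0.4298, 0.2004]), array([0.4229, 0.1982]), 0.0651, np.float64(0.0109), 386)
   rect [423.1 201. ] [ 22.1 129.1] 87.22 [[358.0, 193.0], [487.0, 187.0], [488.0, 209.0], [359.0, 215.0]]
panel 0.0131 (array([ 0.5857, -0.1846]), array([ 0.5866, -0.1846]), 0.0916, np.float64(0.0103), 2714)
   rect [ 586.3 -185.3] [110.4 150.6] 2.48 [[528.0, -112.0], [534.0, -263.0], [645.0, -258.0], [638.0, -108.0]]
tray 0.0255 (array([0.5764, 0.1786]), array([0.574 , 0.1752]), 0.1174, np.float64(0.0241), 642)
   rect [575.2 174.8] [220.1  90.4] 89.41 [[529.0, 65.0], [619.0, 64.0], [622.0, 284.0], [531.0, 285.0]]
black 0.0136 (array([0.5101, 0.0231]), array([0.5103, 0.0228]), 0.0137, np.float64(0.0114), 85)
   rect [510.   23.4] [20.2 24.2] 13.63 [[497.0, 33.0], [503.0, 9.0], [523.0, 14.0], [517.0, 37.0]]
```

View pics/c0.png

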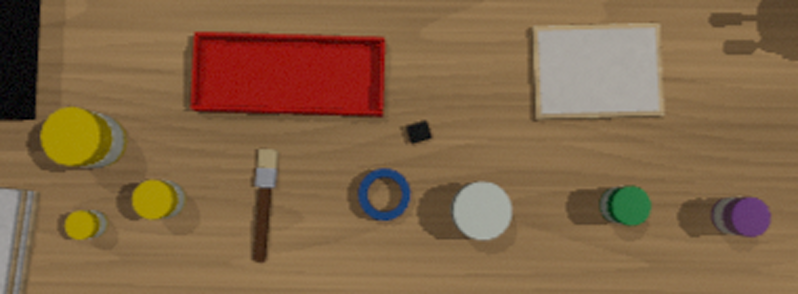

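```bash
cat > go.py <<'E'
import sys,numpy as np
from scipy.spatial.transform import Rotation as Ro
from bench import ctrl
o=ctrl.get_obs();w,x,y,z=o["eef_rot"];R=Ro.from_quat([x,y,z,w]);M=R.as_matrix()
print("t",round(o["time_s"],2),"pos",np.round(o["eef_pos"],4),"open",round(o["opening"],3),"F",np.round(o["wrist_force"],1),"ty",np.round(M[:,1],3),"q",np.round(o["q"],2))
if len(sys.argv)>3:
    tg=np.array([float(a) for a in sys.argv[1:4]])
    yaw=float(sys.argv[4]) if len(sys.argv)>4 else 0.
    T=np.array([[0,0,1],[0,1,0],[-1,0,0]]).T if 0 else np.column_stack([[0,0,-1],[0,1,0],[1,0,0]])
    for s in(0,np.pi):
        Tg=Ro.from_euler('z',yaw+s)*Ro.from_matrix(T)
        rv=(R.inv()*Tg).as_rotvec()
        if np.linalg.norm(rv)<1.6: print("d cm tool",np.round(M.T@(tg-o["eef_pos"])*100,2),"rv",np.round(rv,3))
E
python3 go.py 0.422 -0.0463 0.15
```

```text
t 0.9 pos [ 0.2407 -0.5222  0.2313] open 0.997 F [0.4 0.4 0.6] ty [ 0.419 -0.908  0.   ] q [-1.35  0.18  1.61 -0.    1.35 -0.21]
d cm tool [  8.13 -35.64 -36.39] rv [ 0.432  0.    -0.   ]
```

```bash
python3 -m creep '1 0 0 0 0.15 0 0;1 0 0 0 0.15 0 0;1 0 0 0 0.13 0 0;1 0 -4.5 -1.7 0 0 0;1 0 -4.5 -1.7 0 0 0;1 0 -4.5 -1.7 0 0 0;1 0 -4.5 -1.7 0 0 0;1 0 -4.5 -1.7 0 0 0'; python3 go.py 0.422 -0.0463 0.12
```

```text
time_s: 1.9
eef_pos: [0.3296, -0.2953, 0.2311]
eef_rot: [-0.006, 0.707, -0.007, -0.707]
wrist_force: [0.1, 0.5, 0.5]
opening: 1.0
t 1.9 pos [ 0.3296 -0.2953  0.2311] open 1.0 F [0.1 0.5 0.5] ty [-0.019 -1.     0.002] q [-1.   -0.13  1.92  0.    1.34  0.59]
d cm tool [ 11.08 -25.09  -8.75] rv [-0.019 -0.001 -0.002]
```

Tracking is good.

```bash
python3 -m creep '1 0 -4.5 -1.5 -0.02 0 0;1 1 -4.5 -1.5 0 0 0;1 2 -4.5 -1.5 0 0 0;1 2 -4.5 -1.5 0 0 0;1 3 -4.5 -1.5 0 0 0;1 2 -2 -1 0 0 0;1 0 0 0 0 0 0'; python3 go.py 0.422 -0.0463 0.022
```

```text
time_s: 2.78
eef_pos: [0.419, -0.0414, 0.1306]
eef_rot: [0.004, 0.71, -0.0, -0.704]
wrist_force: [-0.1, -0.8, 0.2]
opening: 0.999
t 2.77 pos [ 0.419  -0.0414  0.1306] open 0.999 F [-0.1 -0.8  0.2] ty [ 0.006 -1.     0.007] q [-0.38 -0.06  2.08 -0.    1.11  1.19]
d cm tool [10.86  0.41 -0.21] rv [ 0.006 -0.008 -0.007]
```

```bash
python3 -m creep '1 1 0.4 -0.2 0.006 -0.008 -0.007;1 2 0 0 0 0 0;1 0 0 0 0 0 0'; python3 go.py 0.422 -0.0463 0.022
```

```text
time_s: 3.15
eef_pos: [0.4226, -0.0491, 0.1016]
eef_rot: [-0.001, 0.708, -0.002, -0.706]
wrist_force: [-1.0, 0.6, 0.3]
opening: 1.0
t 3.15 pos [ 0.4226 -0.0491  0.1016] open 1.0 F [-1.   0.6  0.3] ty [-0.003 -1.     0.001] q [-0.4   0.01  2.08 -0.    1.04  1.18]
d cm tool [ 7.96 -0.29  0.08] rv [-0.003 -0.003 -0.001]
```

```bash
python3 -m creep '1 1 -0.3 0 0 0 0;1 2 0 0 0 0 0;1 2 0 0 0 0 0;1 2 0 0 0 0 0;1 0.9 0 0 0 0 0;1 0 0 0 0 0 0'; python3 go.py 0.422 -0.0463 0.022
```

```text
time_s: 3.9
eef_pos: [0.4263, -0.0501, 0.0231]
eef_rot: [-0.001, 0.71, -0.004, -0.704]
wrist_force: [-0.1, -0.0, 0.2]
opening: 1.002
t 3.9 pos [ 0.4263 -0.0501  0.0231] open 1.002 F [-0.1 -0.   0.2] ty [-0.008 -1.     0.004] q [-0.39  0.18  2.11 -0.    0.84  1.18]
d cm tool [ 0.11 -0.38  0.43] rv [-0.008 -0.01  -0.004]
```

```bash
python3 -m creep '1 0.1 -0.4 0.4 -0.008 -0.01 -0.004;1 0 0 0 0 0 0;0.3 0 0 0 0 0 0;0.3 0 0 0 0 0 0;0.3 0 0 0 0 0 0;0.3 0 0 0 0 0 0;0.3 0 0 0 0 0 0'; python3 go.py 0.422 -0.0463 0.12
```

```text
time_s: 4.78
eef_pos: [0.4238, -0.0464, 0.0244]
eef_rot: [0.001, 0.708, -0.0, -0.706]
wrist_force: [0.7, -0.2, -0.8]
opening: 0.731
t 4.78 pos [ 0.4238 -0.0464  0.0244] open 0.731 F [ 0.7 -0.2 -0.8] ty [ 0.001 -1.     0.002] q [-0.39  0.17  2.11 -0.    0.85  1.18]
d cm tool [-9.56  0.    0.16] rv [ 0.001 -0.003 -0.002]
```

```bash
python3 -m creep '0.3 -1.5 0 0 0 0 0;0.3 -2.5 0 0 0 0 0;0.3 -1 0.2 -2 0 0 0;0.3 0 0.3 -3 0 0 0;0.3 0 0.3 -3 0 0 0;0.3 0 0.3 -3 0 0 0;0.3 0 0.3 -2.5 0 0 0;0.3 0 0.2 -1.5 0 0 0;0.3 0 0 0 0 0 0'; python3 go.py 0.5805 -0.0634 0.025
```

```text
time_s: 5.9
eef_pos: [0.579, -0.0626, 0.0842]
eef_rot: [0.001, 0.709, -0.001, -0.705]
wrist_force: [-0.4, -0.3, -1.6]
opening: 0.729
t 5.9 pos [ 0.579  -0.0626  0.0842] open 0.729 F [-0.4 -0.3 -1.6] ty [ 0.001 -1.     0.003] q [-0.31  0.36  1.7  -0.    1.07  1.26]
d cm tool [ 5.92  0.06 -0.12] rv [ 0.001 -0.006 -0.003]
```

Force about −1.8 N in z, so the tub is in hand. I'll lower it.

```bash
python3 -m creep '0.3 1.5 0.1 -0.1 0 -0.006 -0.003;0.3 1.5 0 -0.1 0 0 0;0.3 1.5 0 0 0 0 0;0.3 0.7 0 0 0 0 0;0.3 0 0 0 0 0 0'; python3 go.py 0.5805 -0.0634 0.0235
```

```text
time_s: 6.52
eef_pos: [0.5775, -0.0628, 0.0274]
eef_rot: [0.0, -0.705, -0.001, 0.709]
wrist_force: [0.3, 0.4, -2.0]
opening: 0.731
t 6.53 pos [ 0.5775 -0.0628  0.0274] open 0.731 F [ 0.3  0.4 -2. ] ty [ 0.001 -1.    -0.002] q [-0.31  0.46  1.71  0.    0.98  1.26]
d cm tool [ 0.38  0.06 -0.3 ] rv [0.001 0.005 0.002]
```

```bash
python3 -m creep '0.3 0.25 0 -0.3 0 0.005 0.002;0.3 0 0 0 0 0 0'; python3 go.py 0.5805 -0.0634 0.0235
```

```text
time_s: 6.78
eef_pos: [0.5812, -0.0629, 0.0252]
eef_rot: [0.0, 0.708, 0.0, -0.707]
wrist_force: [-0.7, -0.4, -1.4]
opening: 0.726
t 6.78 pos [ 0.5812 -0.0629  0.0252] open 0.726 F [-0.7 -0.4 -1.4] ty [ 0.001 -1.     0.001] q [-0.31  0.46  1.71 -0.    0.97  1.26]
d cm tool [0.17 0.05 0.07] rv [ 0.001 -0.001 -0.001]
```

```bash
python3 -m creep '0.3 0.1 0 0 0 0 0;1 0 0 0 0 0 0;1 0 0 0 0 0 0;1 0 0 0 0 0 0;1 -1 0 0 0 0 0;1 -3 0 0 0 0 0;1 -5 0 0 0 0 0;1 -3 -1 2 0 0 0;1 0 -3 4 0 0 0'; python3 go.py 0.4381 0.0622 0.08
```

```text
time_s: 7.9
eef_pos: [0.5237, -0.0245, 0.1526]
eef_rot: [0.0, 0.71, -0.002, -0.704]
wrist_force: [-0.6, 0.0, -0.1]
opening: 1.0
t 7.9 pos [ 0.5237 -0.0245  0.1526] open 1.0 F [-0.6  0.  -0.1] ty [-0.002 -1.     0.003] q [-0.27  0.15  1.81 -0.    1.17  1.3 ]
d cm tool [ 7.16 -8.68  8.64] rv [-0.002 -0.009 -0.003]
```

```bash
python3 -m creep '1 0 -2.5 2.5 0 -0.009 -0.003;1 1 -3 3 0 0 0;1 2.5 -2.5 2.5 0 0 0;1 2.5 -0.5 0.5 0 0 0;1 0 0 0 0 0 0'; python3 go.py 0.4381 0.0622 0.03
python3 - <<'E'
from m import *
p,d,P=meas("top","1")
z=P[...,2];X=P
for k,c,h in(("tub",(.5805,-.0634),.06),):
    s=(d>0)&(np.hypot(P[...,0]-c[0],P[...,1]-c[1])<.05)&(abs(z-h)<.006);print(k,s.sum(),mask_circle(P,s) if s.sum()>5 else 0)
E
```

```text
time_s: 8.52
eef_pos: [0.4363, 0.0643, 0.0963]
eef_rot: [0.0, 0.71, -0.0, -0.704]
wrist_force: [-0.1, -0.0, 0.3]
opening: 0.998
t 8.53 pos [0.4363 0.0643 0.0963] open 0.998 F [-0.1 -0.   0.3] ty [ 0.    -1.     0.001] q [-0.12  0.05  2.05  0.    1.03  1.45]
d cm tool [ 6.64  0.21 -0.13] rv [ 0.    -0.008 -0.001]
tub 586 (array([ 0.5791, -0.0611]), array([ 0.5797, -0.0617]), 0.0321, np.float64(0.0598), 586)
```

View pics/top1.png

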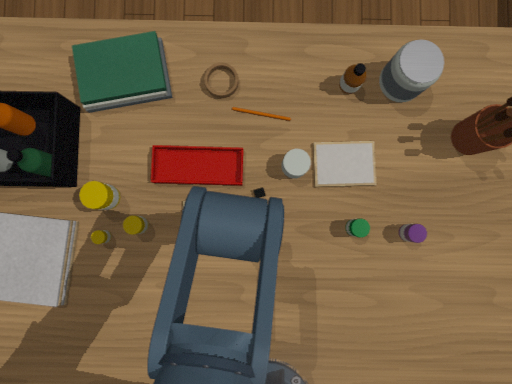

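The top view shows the tub standing at (297,163), just left of the panel. It measures about (0.579, −0.061), roughly 17 mm from the panel. Tape is next.

```bash
python3 -m creep '1 1.5 0.2 -0.1 0 -0.008 0;1 2 0 -0.1 0 0 0;1 2 0 -0.2 0 0 0;1 0 0 0 0 0 0'; python3 go.py 0.4381 0.0622 0.0
```

```text
time_s: 9.07
eef_pos: [0.4474, 0.0592, 0.0434]
eef_rot: [-0.0, 0.71, -0.002, -0.704]
wrist_force: [-0.6, -0.6, -0.6]
opening: 1.0
t 9.07 pos [0.4474 0.0592 0.0434] open 1.0 F [-0.6 -0.6 -0.6] ty [-0.003 -1.     0.002] q [-0.13  0.18  2.05 -0.    0.9   1.44]
d cm tool [ 4.33 -0.3   0.97] rv [-0.003 -0.009 -0.002]
```

```bash
python3 -m creep '1 0.5 -0.3 1 -0.003 -0.009 -0.002;1 1.2 0 0 0 0 0;1 1.2 0 0 0 0 0;1 0 0 0 0 0 0'; python3 go.py 0.4381 0.0622 0.0
```

```text
time_s: 9.57
eef_pos: [0.4383, 0.0618, 0.0139]
eef_rot: [0.0, 0.708, -0.0, -0.707]
wrist_force: [0.6, 0.1, -0.7]
opening: 1.002
t 9.57 pos [0.4383 0.0618 0.0139] open 1.002 F [ 0.6  0.1 -0.7] ty [-0.    -1.     0.001] q [-0.13  0.23  2.07 -0.    0.84  1.44]
d cm tool [ 1.39 -0.04  0.02] rv [-0.    -0.002 -0.001]
```

```bash
python3 -m creep '1 0.8 0 0 0 0 0;1 0.5 0 0 0 0 0;1 0.1 0 0 0 0 0'; python3 go.py 0.4381 0.0622 -0.001
```

```text
time_s: 9.95
eef_pos: [0.4388, 0.0618, -0.0008]
eef_rot: [0.0, 0.708, -0.0, -0.706]
wrist_force: [0.1, -0.2, 1.0]
opening: 0.999
t 9.95 pos [ 0.4388  0.0618 -0.0008] open 0.999 F [ 0.1 -0.2  1. ] ty [-0.    -1.     0.001] q [-0.13  0.27  2.07 -0.    0.8   1.44]
d cm tool [ 0.02 -0.04  0.07] rv [-0.    -0.002 -0.001]
```

```bash
python3 -m creep '0.3 0 0 -0.1 0 0 0;0.3 0 0 0 0 0 0;0.3 0 0 0 0 0 0;0.3 0 0 0 0 0 0;0.3 0 0 0 0 0 0'; python3 go.py 0.4381 0.0622 0.08;  python3 -m creep '0.3 -1 0 0 0 0 0;0.3 -2 0 0 0 0 0;0.3 -3 0 0 0 0 0;0.3 -3 0 0 0 0 0;0.3 -2 0.5 0 0 0 0;0.3 0 0 0 0 0 0'; python3 go.py 0.5794 -0.0614 0.11
```

```text
time_s: 10.58
eef_pos: [0.4407, 0.0618, 0.0005]
eef_rot: [0.0, 0.708, -0.0, -0.706]
wrist_force: [-0.1, -0.3, -1.6]
opening: 0.683
t 10.57 pos [0.4407 0.0618 0.0005] open 0.683 F [-0.1 -0.3 -1.6] ty [-0.    -1.     0.001] q [-0.13  0.26  2.07 -0.    0.81  1.44]
d cm tool [-7.95 -0.04  0.23] rv [-0.    -0.003 -0.001]
time_s: 11.32
eef_pos: [0.4401, 0.0568, 0.1161]
eef_rot: [0.0, 0.709, -0.0, -0.706]
wrist_force: [-0.3, 0.4, -1.0]
opening: 0.684
t 11.32 pos [0.4401 0.0568 0.1161] open 0.684 F [-0.3  0.4 -1. ] ty [-0.    -1.     0.001] q [-0.14  0.03  2.03 -0.    1.08  1.43]
d cm tool [  0.68  11.82 -13.93] rv [-0.    -0.004 -0.001]
```

```bash
python3 -m creep '0.3 0 2 -2.5 0 -0.004 0;0.3 0 3 -3.5 0 0 0;0.3 0 3 -3.5 0 0 0;0.3 0 2.5 -3 0 0 0;0.3 0 1 -1.2 0 0 0;0.3 0 0 0 0 0 0'; python3 go.py 0.582 -0.0614 0.062
```

```text
time_s: 12.08
eef_pos: [0.5768, -0.0589, 0.1102]
eef_rot: [0.001, -0.704, -0.001, 0.71]
wrist_force: [-0.4, 0.1, -1.1]
opening: 0.677
t 12.07 pos [ 0.5768 -0.0589  0.1102] open 0.677 F [-0.4  0.1 -1.1] ty [ 0.001 -1.    -0.003] q [-0.31  0.33  1.68  0.    1.13  1.26]
d cm tool [ 4.81  0.26 -0.56] rv [0.001 0.008 0.003]
```

```bash
python3 - <<'E'
from m import *
for n in("scene","wrist"):
    p,d=ctrl.camera(n);cv2.imwrite(f"pics/{n}2.png",p)
a=cv2.imread("pics/scene2.png")[130:270,130:300];b=cv2.imread("pics/wrist2.png")
cv2.imwrite("pics/s2.png",np.hstack([cv2.resize(a,(380,313)),cv2.resize(b,(417,313))]))
E
```

```text
(no output)
```

View pics/s2.png

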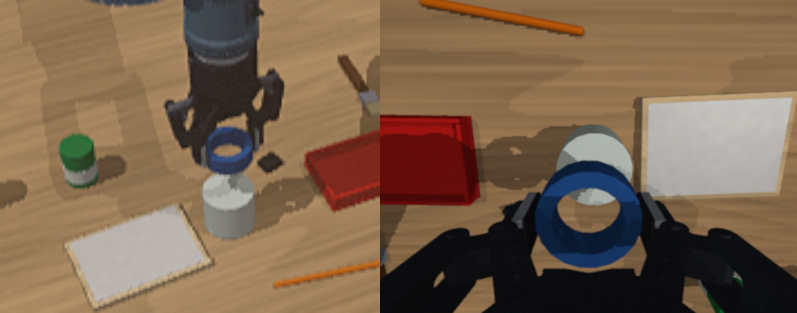

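The tape is held level between the fingertips, above the tub. The scene picture shows it at crop (230,150).

```bash
python3 -m creep '0.3 1 0.2 -0.5 0 0.008 0.003;0.3 1.5 0.1 0 0 0 0;0.3 1 0 0 0 0 0;0.3 0 0 0 0 0 0'; python3 go.py 0.582 -0.0614 0.0605
```

```text
time_s: 12.68
eef_pos: [0.5784, -0.0583, 0.072]
eef_rot: [-0.001, -0.706, -0.002, 0.708]
wrist_force: [0.7, -0.5, -0.4]
opening: 0.682
t 12.68 pos [ 0.5784 -0.0583  0.072 ] open 0.682 F [ 0.7 -0.5 -0.4] ty [ 0.005 -1.    -0.001] q [-0.3   0.39  1.7  -0.    1.06  1.26]
d cm tool [ 1.15  0.31 -0.36] rv [0.005 0.002 0.001]
```

```bash
python3 -m creep '0.3 0.3 0.3 -0.3 0.005 0.002 0;0.3 0.5 0 0 0 0 0;0.3 0 0 0 0 0 0'; python3 go.py 0.582 -0.0614 0.0605
```

```text
time_s: 13.05
eef_pos: [0.5821, -0.0617, 0.0639]
eef_rot: [-0.0, 0.707, -0.0, -0.707]
wrist_force: [0.2, 0.2, -1.6]
opening: 0.687
t 13.05 pos [ 0.5821 -0.0617  0.0639] open 0.687 F [ 0.2  0.2 -1.6] ty [-0.001 -1.    -0.   ] q [-0.31  0.4   1.7   0.    1.04  1.26]
d cm tool [ 0.34 -0.03  0.01] rv [-0.001 -0.001  0.   ]
```

```bash
python3 -m creep '0.3 0.25 0 0 0 0 0;0.3 0 0 0 0 0 0;1 0 0 0 0 0 0;1 0 0 0 0 0 0;1 0 0 0 0 0 0;1 -1.5 0 0 0 0 0;1 -4 0 0 0 0 0;1 -3 -1 1 0 0 0;1 0 -4 3 0 0 0;1 0 -4 3 0 0 0'; python3 go.py 0.4231 0.2005 0.1 -0.05
```

```text
time_s: 14.3
eef_pos: [0.5147, 0.0273, 0.1549]
eef_rot: [-0.001, 0.71, -0.002, -0.704]
wrist_force: [0.3, 1.1, 0.0]
opening: 0.998
t 14.3 pos [0.5147 0.0273 0.1549] open 0.998 F [0.3 1.1 0. ] ty [-0.006 -1.     0.001] q [-0.18  0.13  1.83  0.    1.17  1.4 ]
d cm tool [  5.39 -17.27   9.3 ] rv [ 0.044 -0.009 -0.001]
```

```bash
python3 -m creep '0.5 0 -4.5 2.5 0.044 -0.009 0;0.5 0 -4.5 2.5 0 0 0;0.5 0.5 -4 2.2 0 0 0;0.5 1.5 -3 1.2 0 0 0;0.5 1.5 -1 0.5 0 0 0;0.5 1 0 0 0 0 0;0.5 0 0 0 0 0 0'; python3 go.py 0.4231 0.2005 0.003 -0.05
python3 - <<'E'
from m import *
p,d,P=meas("top","3");z=P[...,2]
s=(d>0)&(np.hypot(P[...,0]-.579,P[...,1]+.061)<.05)&(abs(z-.084)<.006);print(s.sum(),mask_circle(P,s))
b=ctrl.camera("wrist")[0];cv2.imwrite("pics/w3.png",np.hstack([cv2.resize(p,(400,300)),cv2.resize(b,(400,300))]))
E
```

```text
time_s: 15.18
eef_pos: [0.4317, 0.2069, 0.1159]
eef_rot: [-0.017, 0.711, -0.017, -0.703]
wrist_force: [0.1, -0.2, 0.2]
opening: 0.5
t 15.18 pos [0.4317 0.2069 0.1159] open 0.5 F [ 0.1 -0.2  0.2] ty [-0.048 -0.999 -0.   ] q [ 0.2   0.1   1.95 -0.    1.08  1.82]
d cm tool [11.28  0.68  0.96] rv [ 0.002 -0.012  0.   ]
312 (array([ 0.5804, -0.0598]), array([ 0.58  , -0.0605]), 0.0301, np.float64(0.0836), 312)
```

View pics/w3.png

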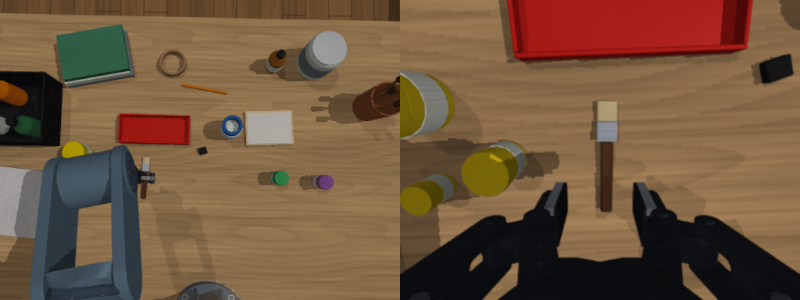

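The tape lies flat on the tub, at height 0.084 and within 2 mm of centre. The wrist view shows the brush between the open fingers.

```bash
python3 -m creep '0.5 1.5 0.6 0.9 0 -0.012 0;0.5 2.5 0 0 0 0 0;0.5 2.5 0 0 0 0 0;0.5 1 0 0 0 0 0;0.5 0 0 0 0 0 0'; python3 go.py 0.4231 0.2005 0.003 -0.05
```

```text
time_s: 15.9
eef_pos: [0.4231, 0.1977, 0.0385]
eef_rot: [0.019, -0.707, 0.019, 0.707]
wrist_force: [0.1, 0.0, 0.1]
opening: 0.501
t 15.9 pos [0.4231 0.1977 0.0385] open 0.501 F [0.1 0.  0.1] ty [-0.054 -0.999 -0.   ] q [0.18 0.23 2.01 0.   0.91 1.81]
d cm tool [ 3.55 -0.28  0.01] rv [-0.004  0.     0.   ]
```

```bash
python3 -m creep '0.5 1 -0.3 0 0 0 0;0.5 1 0 0 0 0 0;0.5 0.8 0 0 0 0 0;0.5 0.5 0 0 0 0 0;0.5 0 0 0 0 0 0'; python3 go.py 0.4231 0.2005 0.003 -0.05
```

```text
time_s: 16.52
eef_pos: [0.4247, 0.2012, 0.0047]
eef_rot: [-0.019, 0.708, -0.019, -0.706]
wrist_force: [0.3, 1.1, -0.7]
opening: 0.5
t 16.52 pos [0.4247 0.2012 0.0047] open 0.5 F [ 0.3  1.1 -0.7] ty [-0.054 -0.999 -0.001] q [0.19 0.3  2.01 0.   0.83 1.81]
d cm tool [0.17 0.07 0.15] rv [-0.004 -0.003  0.001]
```

```bash
python3 -m creep '0.5 0.2 0 0.15 0 -0.003 0;0 0 0 0 0 0 0;0 0 0 0 0 0 0;0 0 0 0 0 0 0;0 0 0 0 0 0 0;0 0 0 0 0 0 0'; python3 go.py ; python3 -m creep '0 -1 0 0 0 0 0;0 -2 0 0 0 0 0;0 -3 0 0 0 0 0;0 -2 0 0 0 0 0;0 0 0 0 0 0 0'; python3 go.py 0.577 0.176 0.07 -0.01
python3 - <<'E'
from m import *
for n in("scene","wrist"):
    p,d=ctrl.camera(n);cv2.imwrite(f"pics/{n}4.png",p)
a=cv2.imread("pics/scene4.png")[120:260,200:370];b=cv2.imread("pics/wrist4.png")
cv2.imwrite("pics/s4.png",np.hstack([cv2.resize(a,(380,313)),cv2.resize(b,(417,313))]))
E
```

```text
time_s: 17.27
eef_pos: [0.4238, 0.2014, 0.0035]
eef_rot: [-0.019, 0.707, -0.018, -0.706]
wrist_force: [0.4, 0.5, 0.4]
opening: 0.139
t 17.27 pos [0.4238 0.2014 0.0035] open 0.139 F [0.4 0.5 0.4] ty [-0.053 -0.999 -0.001] q [0.19 0.3  2.01 0.   0.83 1.81]
time_s: 17.9
eef_pos: [0.4238, 0.2013, 0.0878]
eef_rot: [-0.019, 0.707, -0.018, -0.706]
wrist_force: [0.8, -0.7, -0.5]
opening: 0.142
t 17.9 pos [0.4238 0.2013 0.0878] open 0.142 F [ 0.8 -0.7 -0.5] ty [-0.053 -0.999 -0.002] q [0.19 0.13 1.98 0.   1.02 1.81]
d cm tool [  1.8    1.71 -15.44] rv [-0.044 -0.002  0.002]
```

View pics/s4.png

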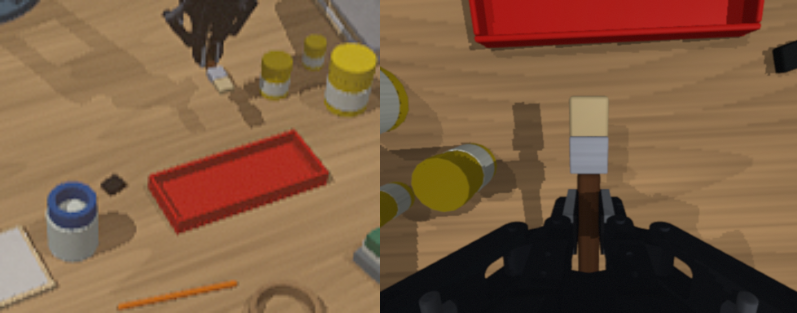

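The brush is held, aligned and level. I'll carry it to the tray.

```bash
python3 -m creep '0 0 0.5 -2 -0.044 0 0;0 0 0.5 -3 0 0 0;0 0 0.5 -3 0 0 0;0 0 0.5 -3 0 0 0;0 0 0.4 -2.5 0 0 0;0 0 0 -1.2 0 0 0;0 0 0 0 0 0 0'; python3 go.py 0.576 0.1755 0.029 -0.01
```

```text
time_s: 18.88
eef_pos: [0.5659, 0.1735, 0.0748]
eef_rot: [0.002, -0.701, 0.003, 0.714]
wrist_force: [-0.0, -0.6, -0.3]
opening: 0.144
t 18.88 pos [0.5659 0.1735 0.0748] open 0.144 F [-0.  -0.6 -0.3] ty [-0.008 -1.     0.001] q [0.1  0.41 1.66 0.   1.09 1.67]
d cm tool [ 4.56 -0.22 -1.09] rv [ 0.002  0.019 -0.001]
```

```bash
python3 -m creep '0 1 -0.2 -0.9 0.002 0.019 0;0 1 0 -0.1 0 0 0;0 1 0 0 0 0 0;0 0 0 0 0 0 0'; python3 go.py 0.576 0.1755 0.029 -0.01
```

```text
time_s: 19.38
eef_pos: [0.5727, 0.1763, 0.0409]
eef_rot: [0.002, -0.706, 0.003, 0.708]
wrist_force: [0.2, -0.2, -0.0]
opening: 0.139
t 19.38 pos [0.5727 0.1763 0.0409] open 0.139 F [ 0.2 -0.2 -0. ] ty [-0.008 -1.     0.002] q [ 0.1   0.47  1.66 -0.    1.02  1.68]
d cm tool [ 1.19  0.08 -0.33] rv [ 0.002  0.003 -0.002]
```

```bash
python3 -m creep '0 0.5 0 -0.3 0 0.003 -0.002;0 0.5 0 0 0 0 0;0 0 0 0 0 0 0'; python3 go.py 0.576 0.1755 0.0285 -0.01
```

```text
time_s: 19.75
eef_pos: [0.5761, 0.1763, 0.0306]
eef_rot: [-0.003, 0.708, -0.003, -0.707]
wrist_force: [0.3, 0.3, -0.1]
opening: 0.142
t 19.75 pos [0.5761 0.1763 0.0306] open 0.142 F [ 0.3  0.3 -0.1] ty [-0.008 -1.    -0.001] q [0.1  0.49 1.66 0.   1.   1.68]
d cm tool [0.21 0.08 0.01] rv [ 0.002 -0.001  0.001]
```

```bash
python3 -m creep '0 0.2 0 0 0 0 0;0 0 0 0 0 0 0;0.4 0 0 0 0 0 0;0.4 0 0 0 0 0 0;0.4 -1 0 0 0 0 0;0.4 -3 0 0 0 0 0;0.4 -4 0 0 0 0 0;0.75 -3 -1 2 0 0 0;0.75 0 -3 4 0 0 0'; python3 go.py 0.4289 0.3128 0.1
```

```text
time_s: 20.88
eef_pos: [0.519, 0.216, 0.1461]
eef_rot: [-0.005, 0.71, -0.004, -0.705]
wrist_force: [-0.7, 1.5, -1.2]
opening: 0.745
t 20.88 pos [0.519  0.216  0.1461] open 0.745 F [-0.7  1.5 -1.2] ty [-0.012 -1.    -0.002] q [0.18 0.24 1.72 0.   1.17 1.77]
d cm tool [ 4.57 -9.56  9.16] rv [-0.013 -0.007  0.002]
```

```bash
python3 -m creep '0.75 0 -3 3 -0.013 -0.007 0;0.75 0 -3.5 3 0 0 0;0.75 1 -2.5 2.5 0 0 0;0.75 1 -0.6 0.6 0 0 0;0.75 1 0 0 0 0 0;0.75 0 0 0 0 0 0'; python3 go.py 0.4289 0.3128 0.03
python3 - <<'E'
from m import *
p,d,P=meas("top","5");z=P[...,2]
s=(d>0)&(abs(P[...,0]-.575)<.075)&(abs(P[...,1]-.175)<.04)&(z>.03);print(s.sum(),P[s].mean(0))
q=cv2.minAreaRect(P[s][:,:2].astype(np.float32)*1000);print(q)
b=ctrl.camera("wrist")[0];cv2.imwrite("pics/w5.png",np.hstack([cv2.resize(p,(400,300)),cv2.resize(b,(400,300))]))
E
```

```text
time_s: 21.62
eef_pos: [0.4264, 0.3163, 0.1207]
eef_rot: [-0.001, 0.71, 0.003, -0.704]
wrist_force: [-0.2, 0.2, 0.4]
opening: 0.748
t 21.62 pos [0.4264 0.3163 0.1207] open 0.748 F [-0.2  0.2  0.4] ty [ 0.003 -1.    -0.004] q [0.41 0.21 1.82 0.   1.11 1.98]
d cm tool [ 9.07  0.39 -0.18] rv [ 0.003 -0.008  0.004]
391 [0.58234093 0.17723064 0.03589065]
((577.0296020507812, 175.6141357421875), (130.5475616455078, 21.567014694213867), 1.37911856174469)
```

View pics/w5.png

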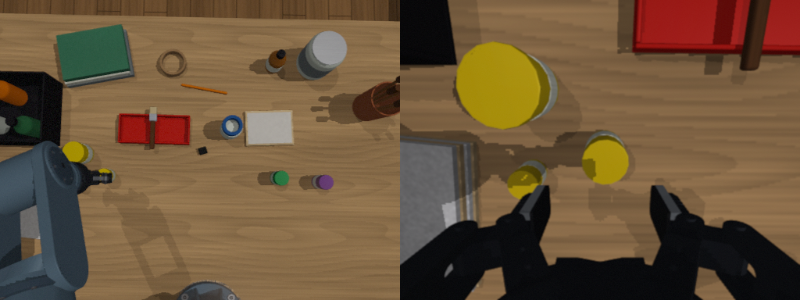

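The brush rests across the rims at (0.577, 0.176), with its top at 0.036 and within 2 mm of the tray's middle. Now the middle yellow jar.

```bash
python3 -m creep '0.75 1 0.4 -0.1 0.003 -0.008 0.004;0.75 2 0 0 0 0 0;0.75 1.5 0 0 0 0 0;0.75 0 0 0 0 0 0'; python3 go.py 0.4289 0.3128 0.03
```

```text
time_s: 22.22
eef_pos: [0.4307, 0.3104, 0.0746]
eef_rot: [-0.002, 0.708, -0.001, -0.707]
wrist_force: [0.1, 0.3, -0.8]
opening: 0.751
t 22.23 pos [0.4307 0.3104 0.0746] open 0.751 F [ 0.1  0.3 -0.8] ty [-0.005 -1.    -0.001] q [0.4  0.28 1.84 0.   1.02 1.98]
d cm tool [ 4.46 -0.23  0.19] rv [-0.005 -0.002  0.001]
```

```bash
python3 -m creep '0.75 0.5 -0.25 0.2 -0.005 -0.002 0;0.75 1.5 0 0 0 0 0;0.75 1.5 0 0 0 0 0;0.75 0.6 0 0 0 0 0;0.75 0 0 0 0 0 0'; python3 go.py 0.4289 0.3128 0.03
```

```text
time_s: 22.85
eef_pos: [0.4291, 0.3133, 0.0313]
eef_rot: [-0.0, 0.707, 0.001, -0.707]
wrist_force: [-0.5, -0.3, 0.5]
opening: 0.748
t 22.85 pos [0.4291 0.3133 0.0313] open 0.748 F [-0.5 -0.3  0.5] ty [ 0.001 -1.    -0.001] q [0.41 0.36 1.85 0.   0.94 1.98]
d cm tool [0.13 0.05 0.02] rv [ 0.001 -0.     0.001]
```

```bash
python3 -m creep '0.2 0 0 0 0 0 0;0.2 0 0 0 0 0 0;0.2 0 0 0 0 0 0;0.2 0 0 0 0 0 0;0.2 0 0 0 0 0 0'; python3 go.py;python3 -m creep '0.2 -1 0 0 0 0 0;0.2 -2 0 0 0 0 0;0.2 -2 0 0 0 0 0;0.2 -1 0 0 0 0 0;0.2 0 0 0 0 0 0'; python3 go.py 0.576 0.248 0.09 -0.01
```

```text
time_s: 23.48
eef_pos: [0.4297, 0.3136, 0.0322]
eef_rot: [-0.0, 0.708, 0.001, -0.707]
wrist_force: [-0.5, 0.0, -1.4]
opening: 0.494
t 23.48 pos [0.4297 0.3136 0.0322] open 0.494 F [-0.5  0.  -1.4] ty [ 0.001 -1.    -0.002] q [0.41 0.36 1.85 0.   0.94 1.98]
time_s: 24.1
eef_pos: [0.4296, 0.3136, 0.0956]
eef_rot: [-0.0, 0.708, 0.001, -0.706]
wrist_force: [-0.4, -0.2, -1.9]
opening: 0.495
t 24.1 pos [0.4296 0.3136 0.0956] open 0.495 F [-0.4 -0.2 -1.9] ty [ 0.001 -1.    -0.002] q [0.41 0.25 1.82 0.   1.06 1.98]
d cm tool [  0.58   6.57 -14.63] rv [ 0.011 -0.002  0.002]
```

```bash
python3 -m creep '0.2 0 0.8 -2 0.011 -0.002 0;0.2 0 1.2 -3 0 0 0;0.2 0 1.5 -3 0 0 0;0.2 0 1.5 -3 0 0 0;0.2 0 1 -2.5 0 0 0;0.2 0 0.5 -1 0 0 0;0.2 0 0 0 0 0 0'; python3 go.py 0.576 0.248 0.0365 -0.01
```

```text
time_s: 24.98
eef_pos: [0.5807, 0.2408, 0.0895]
eef_rot: [0.005, -0.705, 0.005, 0.709]
wrist_force: [0.3, 0.1, -1.2]
opening: 0.495
t 24.98 pos [0.5807 0.2408 0.0895] open 0.495 F [ 0.3  0.1 -1.2] ty [-0.014 -1.     0.001] q [0.2  0.45 1.56 0.   1.13 1.79]
d cm tool [ 5.3  -0.72  0.45] rv [-0.004  0.006 -0.001]
```

```bash
python3 -m creep '0.2 0.5 -0.7 0.4 -0.004 0.006 0;0.2 1.5 0 0 0 0 0;0.2 1.2 0 0 0 0 0;0.2 1.2 0 0 0 0 0;0.2 0 0 0 0 0 0'; python3 go.py 0.576 0.248 0.0368 -0.01
```

```text
time_s: 25.6
eef_pos: [0.5723, 0.25, 0.0406]
eef_rot: [0.002, -0.706, 0.003, 0.709]
wrist_force: [0.2, 0.1, -1.7]
opening: 0.494
t 25.6 pos [0.5723 0.25   0.0406] open 0.494 F [ 0.2  0.1 -1.7] ty [-0.006 -1.     0.001] q [ 0.22  0.51  1.59 -0.    1.04  1.8 ]
d cm tool [ 0.38  0.19 -0.38] rv [ 0.004  0.004 -0.001]
```

```bash
python3 -m creep '0.2 0.25 0.2 -0.4 0.004 0.004 0;0.2 0 0 0 0 0 0;0.2 0.1 0 0 0 0 0;0.2 0 0 0 0 0 0'; python3 go.py 0.576 0.248 0.037 -0.01
```

```text
time_s: 26.1
eef_pos: [0.5778, 0.2478, 0.038]
eef_rot: [-0.004, 0.708, -0.004, -0.706]
wrist_force: [-0.5, 0.2, -1.8]
opening: 0.494
t 26.1 pos [0.5778 0.2478 0.038 ] open 0.494 F [-0.5  0.2 -1.8] ty [-0.011 -1.     0.001] q [ 0.22  0.52  1.59 -0.    1.03  1.8 ]
d cm tool [ 0.1  -0.02  0.18] rv [-0.001 -0.002 -0.001]
```

```bash
python3 -m creep '0.2 0.1 0 0 0 0 0;0.2 0 0 0 0 0 0;0.72 0 0 0 0 0 0;0.72 0 0 0 0 0 0;0.72 -1 0 0 0 0 0;0.72 -3 0 0 0 0 0;0.72 -4 0 0 0 0 0;0.72 -3 2 2 0 0 0;0.75 0 5 2 0 0 0;0.75 0 5 2 0 0 0'; python3 go.py 0.4297 -0.2094 0.13
```

```text
time_s: 27.35
eef_pos: [0.5181, 0.1287, 0.156]
eef_rot: [-0.002, 0.711, -0.002, -0.703]
wrist_force: [-0.2, -0.4, 0.5]
opening: 0.751
t 27.35 pos [0.5181 0.1287 0.156 ] open 0.751 F [-0.2 -0.4  0.5] ty [-0.006 -1.     0.   ] q [ 0.02  0.16  1.79 -0.    1.18  1.6 ]
d cm tool [ 2.51 33.86  8.68] rv [-0.006 -0.011 -0.   ]
```

```bash
python3 -m creep '0.75 0 4.5 1.5 0 -0.011 0;0.75 0 4.8 1.5 0 0 0;0.75 0 4.8 1.5 0 0 0;0.75 0 4.8 1.2 0 0 0;0.75 0 4.8 1.2 0 0 0;0.75 0 4.8 1 0 0 0;0.75 0 3.5 0.5 0 0 0;0.75 1 1.5 0 0 0 0;0.75 0 0 0 0 0 0'; python3 go.py 0.4297 -0.2094 0.09
python3 - <<'E'
from m import *
p,d,P=meas("top","6");z=P[...,2]
for c in((.576,.248),(.4297,-.2094)):
    s=(d>0)&(np.hypot(P[...,0]-c[0],P[...,1]-c[1])<.04)&(z>.055)&(z<.07);print(s.sum(),mask_circle(P,s) if s.sum()>5 else 0)
s=(d>0)&(abs(P[...,0]-.575)<.075)&(abs(P[...,1]-.175)<.03)&(z>.03);print(s.sum(),P[s].mean(0))
print(cv2.minAreaRect(P[s][:,:2].astype(np.float32)*1000))
b=ctrl.camera("wrist")[0];cv2.imwrite("pics/w6.png",np.hstack([cv2.resize(p,(400,300)),cv2.resize(b,(400,300))]))
E
```

```text
time_s: 28.48
eef_pos: [0.4307, -0.2197, 0.1552]
eef_rot: [-0.001, 0.712, -0.006, -0.702]
wrist_force: [-0.2, 0.6, -0.2]
opening: 0.749
t 28.48 pos [ 0.4307 -0.2197  0.1552] open 0.749 F [-0.2  0.6 -0.2] ty [-0.009 -1.     0.007] q [-0.72  0.05  1.92  0.    1.16  0.86]
d cm tool [ 6.51 -1.08  0.21] rv [-0.009 -0.015 -0.007]
289 (array([0.5768, 0.2482]), array([0.5774, 0.2488]), 0.022, np.float64(0.0648), 289)
94 (array([ 0.4343, -0.2004]), array([ 0.43  , -0.2079]), 0.0217, np.float64(0.0598), 94)
390 [0.58218538 0.17728577 0.03587813]
((576.8306884765625, 175.4566192626953), (130.49771118164062, 22.00175666809082), 1.68901789188385)
```

View pics/w6.png

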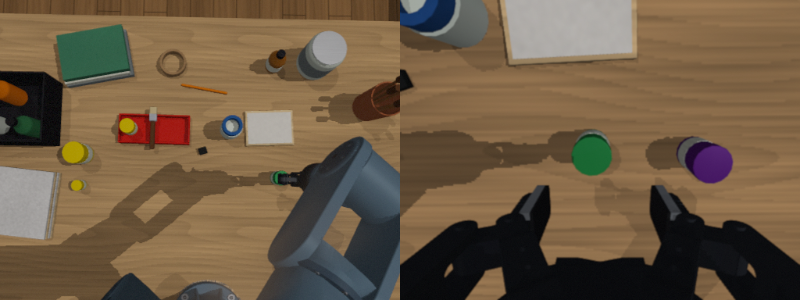

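The yellow jar stands in the tray's left end at (0.577, 0.248), with its top at 0.065. The brush hasn't moved. The green jar is next; the purple one is 13 cm to its right.

```bash
python3 -m creep '0.75 0.5 -1 0.2 -0.009 -0.015 -0.007;0.75 2 0 0 0 0 0;0.75 2 0 0 0 0 0;0.75 2 0 0 0 0 0;0.75 0.5 0 0 0 0 0;0.75 0 0 0 0 0 0'; python3 go.py 0.4297 -0.2094 0.031
```

```text
time_s: 29.32
eef_pos: [0.4304, -0.1993, 0.0836]
eef_rot: [-0.004, -0.706, -0.006, 0.708]
wrist_force: [0.0, 0.1, -0.1]
opening: 0.754
t 29.32 pos [ 0.4304 -0.1993  0.0836] open 0.754 F [ 0.   0.1 -0.1] ty [ 0.014 -1.    -0.003] q [-0.69  0.16  1.97  0.    1.02  0.87]
d cm tool [5.25 1.02 0.07] rv [0.014 0.003 0.003]
```

```bash
python3 -m creep '0.75 0 0.9 0 0.014 0.003 0.003;0.75 0.5 0 0 0 0 0;0.75 0 0 0 0 0 0'; python3 go.py 0.4297 -0.2094 0.031
```

```text
time_s: 29.7
eef_pos: [0.4317, -0.2095, 0.08]
eef_rot: [0.001, 0.708, -0.001, -0.706]
wrist_force: [0.6, 0.4, -0.6]
opening: 0.753
t 29.7 pos [ 0.4317 -0.2095  0.08  ] open 0.753 F [ 0.6  0.4 -0.6] ty [-0.    -1.     0.002] q [-0.7   0.17  1.96  0.    1.01  0.87]
d cm tool [ 4.9  -0.02  0.21] rv [-0.    -0.003 -0.002]
```

```bash
python3 -m creep '0.75 1 0 0.1 0 -0.003 0;0.75 1.5 0 0 0 0 0;0.75 1.5 0 0 0 0 0;0.75 0.8 0 0 0 0 0;0.75 0 0 0 0 0 0'; python3 go.py 0.4297 -0.2094 0.031
```

```text
time_s: 30.32
eef_pos: [0.4298, -0.2091, 0.0277]
eef_rot: [-0.0, -0.706, 0.001, 0.708]
wrist_force: [-1.0, -0.5, 0.0]
opening: 0.751
t 30.32 pos [ 0.4298 -0.2091  0.0277] open 0.751 F [-1.  -0.5  0. ] ty [-0.001 -1.     0.001] q [-0.7   0.27  1.98 -0.    0.89  0.87]
d cm tool [-0.33  0.03  0.01] rv [-0.001  0.002 -0.001]
```

```bash
python3 -m creep '0.75 -0.35 0 0 0 0 0;0.2 0 0 0 0 0 0;0.2 0 0 0 0 0 0;0.2 0 0 0 0 0 0;0.2 0 0 0 0 0 0;0.2 0 0 0 0 0 0'; python3 go.py;python3 -m creep '0.2 -1 0 0 0 0 0;0.2 -2 0 0 0 0 0;0.2 -2 0 0 0 0 0;0.2 -1.5 0 0 0 0 0;0.2 0 -2 0 0 0 0;0.2 0 -3 0 0 0 0;0.2 0 -4 0 0 0 0;0.2 0 -4 0 0 0 0;0.2 0 -4 0 0 0 0;0.2 0 -4 0 0 0 0'; python3 go.py 0.44 0.1018 0.09 -0.01
```

```text
time_s: 31.08
eef_pos: [0.4307, -0.2097, 0.0327]
eef_rot: [-0.001, -0.707, 0.001, 0.707]
wrist_force: [-0.2, 0.7, -1.0]
opening: 0.499
t 31.07 pos [ 0.4307 -0.2097  0.0327] open 0.499 F [-0.2  0.7 -1. ] ty [-0.001 -1.     0.002] q [-0.7   0.26  1.98 -0.    0.9   0.87]
time_s: 32.33
eef_pos: [0.4272, 0.0107, 0.0983]
eef_rot: [0.002, -0.706, 0.002, 0.709]
wrist_force: [1.0, 0.4, -1.8]
opening: 0.497
t 32.33 pos [0.4272 0.0107 0.0983] open 0.497 F [ 1.   0.4 -1.8] ty [-0.006 -1.    -0.001] q [-0.25  0.03  2.07 -0.    1.04  1.32]
d cm tool [ 0.83 -9.11 -1.23] rv [0.004 0.004 0.001]
```

```bash
python3 -m creep '0.2 0 -3 0 0.004 0.004 0;0.2 0 -3 0 0 0 0;0.2 0 -2 -2 0 0 0;0.2 0 -0.5 -3 0 0 0;0.2 0 0 -3 0 0 0;0.2 0 0 -3 0 0 0;0.2 0 0 -2.2 0 0 0;0.2 0 0 -1 0 0 0;0.2 0 0 0 0 0 0'; python3 go.py 0.5755 0.1018 0.038 -0.01
```

```text
time_s: 33.45
eef_pos: [0.5589, 0.1118, 0.089]
eef_rot: [0.001, -0.701, -0.002, 0.713]
wrist_force: [0.2, -0.6, -0.3]
opening: 0.497
t 33.45 pos [0.5589 0.1118 0.089 ] open 0.497 F [ 0.2 -0.6 -0.3] ty [ 0.001 -1.    -0.004] q [-0.01  0.35  1.71  0.    1.1   1.55]
d cm tool [ 5.06  1.02 -1.75] rv [0.011 0.018 0.004]
```

```bash
python3 -m creep '0.2 0 1 -1.7 0.011 0.018 0.004;0.2 0.5 0 0 0 0 0;0.2 0 0 0 0 0 0'; python3 go.py 0.5755 0.1018 0.038 -0.01
```

```text
time_s: 33.83
eef_pos: [0.5748, 0.1014, 0.0827]
eef_rot: [0.004, -0.707, 0.004, 0.707]
wrist_force: [-0.2, 0.2, -1.7]
opening: 0.497
t 33.83 pos [0.5748 0.1014 0.0827] open 0.497 F [-0.2  0.2 -1.7] ty [-0.011 -1.     0.   ] q [-0.03  0.37  1.69 -0.    1.08  1.55]
d cm tool [ 4.47 -0.04 -0.08] rv [-0.001  0.001 -0.   ]
```

```bash
python3 -m creep '0.2 1.2 0 -0.1 0 0 0;0.2 1.2 0 0 0 0 0;0.2 1.2 0 0 0 0 0;0.2 0.4 0 0 0 0 0;0.2 0 0 0 0 0 0'; python3 go.py 0.5755 0.1018 0.038 -0.01
```

```text
time_s: 34.45
eef_pos: [0.5744, 0.1015, 0.0389]
eef_rot: [0.004, -0.706, 0.004, 0.708]
wrist_force: [-0.5, 0.1, -1.8]
opening: 0.494
t 34.45 pos [0.5744 0.1015 0.0389] open 0.494 F [-0.5  0.1 -1.8] ty [-0.011 -1.     0.   ] q [-0.03  0.44  1.7  -0.    1.    1.55]
d cm tool [ 0.09 -0.03 -0.11] rv [-0.001  0.003 -0.   ]
```

```bash
python3 -m creep '0.2 0.15 0 0 0 0.003 0;0.2 0 0 0 0 0 0;0.72 0 0 0 0 0 0;0.72 0 0 0 0 0 0;0.72 -1 0 0 0 0 0;0.72 -3 0 0 0 0 0;0.72 -4 0 0 0 0 0;0.72 -3 0 3 0 0 0;0.75 0 0 5 0 0 0;0.75 0 0 5 0 0 0'; python3 -m creep '0.75 0 0 3 0 0 0;0.75 0 0 0 0 0 0;0.75 0 0 0 0 0 0'; python3 - <<'E'
from m import *
p,d,P=meas("top","7");z=P[...,2]
for k,c,lo,hi in(("Y",(.576,.248),.055,.07),("G",(.575,.1018),.055,.07),("tape",(.58,-.06),.078,.09),("purple",(.4192,-.3394),.055,.065)):
    s=(d>0)&(np.hypot(P[...,0]-c[0],P[...,1]-c[1])<.04)&(z>lo)&(z<hi);print(k,s.sum(),mask_circle(P,s) if s.sum()>5 else 0)
s=(d>0)&(abs(P[...,0]-.575)<.075)&(abs(P[...,1]-.175)<.03)&(z>.03);print(s.sum(),P[s].mean(0), z[s].min(),z[s].max())
print(cv2.minAreaRect(P[s][:,:2].astype(np.float32)*1000))
b=ctrl.camera("scene")[0];cv2.imwrite("pics/w7.png",np.hstack([cv2.resize(p[120:270,60:440],(400,158)),cv2.resize(b[120:270,90:390],(400,158*400//316*1)[:1]+(158,))]))
cv2.imwrite("pics/w7.png",np.vstack([cv2.resize(p[120:270,60:440],None,fx=2,fy=2),cv2.resize(b[130:280,90:470],None,fx=2,fy=2)])[:600])
E
```

```text
time_s: 35.7
eef_pos: [0.447, 0.1024, 0.1568]
eef_rot: [-0.004, 0.711, -0.004, -0.703]
wrist_force: [-0.4, 0.1, 0.6]
opening: 0.749
time_s: 36.08
eef_pos: [0.4151, 0.103, 0.159]
eef_rot: [-0.004, 0.713, -0.004, -0.701]
wrist_force: [-0.3, 0.5, 0.0]
opening: 0.748
Y 291 (array([0.5769, 0.2481]), array([0.5773, 0.2489]), 0.0222, np.float64(0.0647), 291)
G 284 (array([0.5733, 0.1028]), array([0.5739, 0.1029]), 0.0219, np.float64(0.0648), 284)
tape 314 (array([ 0.5804, -0.0596]), array([ 0.5802, -0.0604]), 0.0301, np.float64(0.0836), 314)
purple 292 (array([ 0.4192, -0.3391]), array([ 0.4197, -0.34  ]), 0.0227, np.float64(0.0597), 292)
388 [0.58195328 0.17731548 0.03607775] 0.03045576743179757 0.04030529708712386
((576.9210205078125, 175.43714904785156), (130.4228515625, 21.929088592529297), 1.512677788734436)
```

View pics/w7.png

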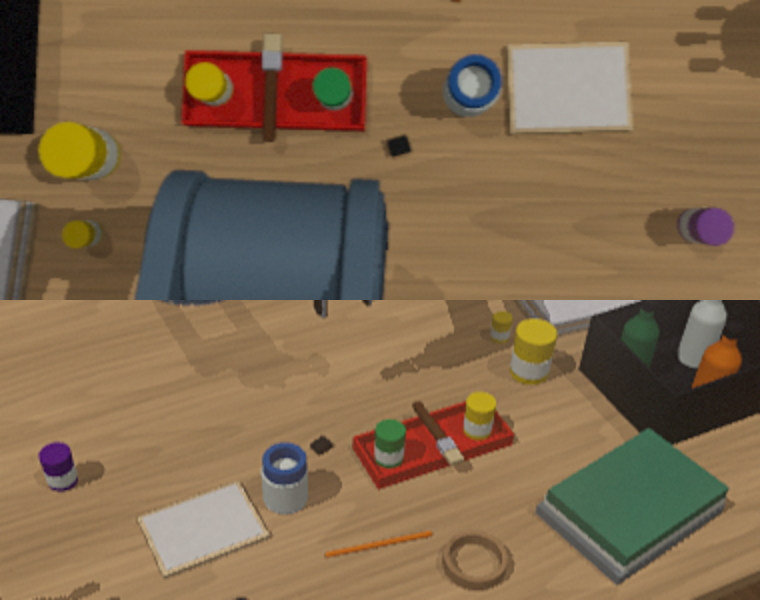

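Both views show everything in place: both jars in the tray with the brush across it, the tape on the tub left of the panel, and the purple jar unmoved. Handing in.

```bash
python3 -c "
from bench import ctrl
print(ctrl.hand_in())"
```

```text
the job is handed in; nothing more can be done
None
```

The priming place is set out and handed in at about 36 s of the 115 s allowed. No verdict came back, so this rests on my last camera checks; none failed or disagreed.

| Item | Last check | Allowed |
|---|---|---|
| Tub | 124 mm left of the panel's centre, gap about 17 mm, close to level with the middle | 105–143 mm, gap up to 30 mm |
| Tape | flat on the tub (top at 84 mm), about 2 mm off its centre | 14 mm |
| Yellow jar (middle-sized) | upright on the tray floor, about 73 mm left of the middle | 50–90 mm |
| Green jar | upright on the tray floor, about 72 mm right of the middle | 50–90 mm |
| Brush | on both long rims, within 2 mm of the tray's middle, about 0.04 rad off square | 28 mm (y), 18 mm (x), 0.35 rad |
| Purple jar | moved less than 1 mm | 20 mm |

The tub itself was last measured before the tape went on it. The tape's position afterwards matches it.

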